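Read a witness plate in the fallout reader

TASK

First press the loose grey cover of the white reader down until it is fully home and flush with the rim, before touching the paddles. Then take the red-gripped paddle out of the stand by its grip, lower it without forcing through the slot in the cover until its whole silver plate is inside the reader, and finish while still holding it there still and upright, with the red grip well clear above the cover so that nothing but the gripper carries it. The cover stays home, and the blue paddle, the pot, the vial and the resin mount stay where they are.

Things in the scene. Friction and masses are not known exactly. Their poses are not given: they have to be found in the camera images.
- reader: White benchtop reader, a fixed open-topped box 130 (x) x 150 (y) x 90 mm high. Origin: centre of its underside on the worktop; x points away from its display face, z up. Rim 6 mm wide, its top 90 mm above the origin; inner floor 78 mm below the rim, deeper than the paddle's blade is long. It stands at any yaw within about 30 degrees.
- cover (a joint): Grey plate 116 x 136 x 10 mm lying in the top of the reader, sliding straight down, in m: 0 = its top face 8 mm above the rim, 0.008 = fully home against a hard stop, its top face flush with the rim. Starts at 0 to 0.003. It resists with about 5 N of friction and stays where it is left. Pressing it anywhere works.
- slot (a point): Centre of the slot's mouth in the cover's top face (moves with the cover; 90 mm above the worktop when home). The slot goes right through the 10 mm plate; it is 10 mm wide along the point's x and 42 mm long along its y (2 mm more than the blade each way), with a 2 mm 45-degree lead-in chamfer round the mouth. Axes parallel to the reader's.
- pad_left (a point): Centre of the top of the round yellow press pad (28 mm across, 2 mm high) on the cover, 48 mm from the slot centre towards the reader's +y.
- pad_right (a point): The same on the reader's -y side of the slot.
- stand: Fixed aluminium block 66 (x) x 170 (y) x 75 mm high with two vertical slots, 42 mm either side of its centre along y. Origin: centre of its underside. Both paddles hang in it, blade down, grip resting on its top; which paddle is in which slot varies.
- red_paddle: Paddle with a red grip, about 55 to 110 g, upright. Origin: centre of the blade's lower end; z up. Black blade 8 (x) x 40 (y) mm, z 0 to 62 mm, with a 30 x 30 mm silver plate on each face (z 6 to 36 mm); above it the red grip, 20 (x) x 44 (y) mm, z 62 to 102 mm, too thick for the slot. Grip it from above across its 20 mm x thickness. A half turn makes no difference.
- blue_paddle: The same paddle with a blue grip, in the other slot; leave it there.
- pot: White specimen pot, 47 mm across, 43 mm high, standing loose; origin under its centre.
- vial: Small vial with blue cap, 22 mm across, 47 mm high, standing loose; origin under its centre.
- resin_mount: Green round resin mount, 30 mm across, 18 mm high, lying loose in the steel tray; origin under its centre.
There are look-alikes about, which are no part of the job. What is shaped like the red_paddle but orange or turquoise is not meant.

How it is judged (in metres and radians):
On the way, in this order (a step that is already met when the one before it is completed fails the run):
1. the cover is pressed fully home (value of joint cover above 0.007 m and distance of red_paddle from where it was at the start of the episode below 0.01 m), for 0.2 s.
2. the red paddle is lifted clear of the stand in the gripper (z of red_paddle in the frame of stand above 0.08 m and contact force between the fingers and red_paddle above 1 N), for 0.2 s.
3. the blade enters the slot (z of red_paddle in the frame of slot below -0.005 m and horizontal distance between red_paddle and slot below 0.006 m), for 0.1 s.
At the end, for the whole second after the job is handed in: the red paddle is held in the gripper, still, upright within 6 degrees, through the slot with its lower end 37 to 57 mm below the cover top (plate inside, grip 5 mm clear), pressing on the reader under 12 N; the cover is within 1 mm of home (z of red_paddle in the frame of slot between -0.057 and -0.037 m and horizontal distance between red_paddle and slot below 0.006 m and angle between red_paddle's own z axis and vertical below 0.1 rad and contact force between the fingers and red_paddle above 1 N and contact force between red_paddle and reader below 12 N and linear speed of red_paddle below 0.02 m/s and value of joint cover above 0.007 m); the arm keeps its last pose, push and grip.
It fails at once if the red paddle is forced against the reader (over 30 N) (contact force between red_paddle and reader above 30 N).
It fails at once if the blue paddle is pulled out or shoved (distance of blue_paddle from where it was at the start of the episode above 0.015 m).
It fails at once if the pot, the vial or the resin mount is disturbed (distance of any of pot, vial, resin_mount from where it was at the start of the episode above 0.02 m).
It also fails if it takes over 59 s, if anything falls off the work surface, if the arm or the gripper's body presses on something with over 40 N, if the wrist force passes 120 N, or if a joint passes its speed limit or range.

ROBOT

A 6-joint arm with a two-finger parallel gripper is mounted at the origin on a cart in front of the work surface, level with it; the furniture and walls round the work are solid. World frame = base frame: x ahead of the robot, y to its left, z up, the work surface at z = 0. Lengths are in m, angles in degrees, forces in N, time in s.
With the tool pointing down it reaches from about 0.4 to 0.825 m from the base axis. Payload 7 kg.
Tool frame: the origin (TCP) lies midway between the tips of the shut fingers; the grasp point (between the pads) lies 19 mm behind it; z points along the fingers, y is the line along which they close (so a half turn about z gives the same grasp; the last joint's range is limited). The gripper opens to 85 mm and grips with 20 to 120 N. Pads are 22 mm wide; open, the fingers measure 114 mm over their backs; the gripper's body (76 mm by 85 mm) begins 54 mm behind the grasp point. The pads swing forward as they close: fully open they stand 13 mm farther back than shut.
Start: joints at [86.866, 20.546, 0.682, 0, -70.136, -16.507], TCP at [0.227, 0.636, 0.231] pointing down, gripper open.
Joint ranges: [-176.03, 176.03], [-82.01, 121.73], [-58.28, 71.71], [-173.87, 95.51], [-174.79, -0.11], [-173.66, 173.66]. Speed limits (degrees/s): [136.94, 136.94, 172.46, 180, 180, 180].

INTERFACE

Orientations are given as [roll, pitch, yaw] about the fixed x, y, z axes, in that order (R = Rz(yaw) Ry(pitch) Rx(roll)).
In Python, from rig import status, imaging, close_job gives the robot as it stands.
- The arm moves only by the tool move_arm, never from a script. Its argument "targets" is a list of rows, each an object with "xyz": the shift along the tool's x, y, z scaled (see below), a list of three; "rotation": the turn, a rotation vector about the tool's x, y, z scaled (see below), a list of three. In form: [{"xyz": [x, y, z], "rotation": [rx, ry, rz]}, ...]. A call has 1 to 8 rows; each row is the pose to reach, as a shift and turn from the pose commanded when the call began, along the tool's axes at that moment, turning the shorter way round; what a row does not reach only later rows make up. The controller multiplies each number of a shift by 250 mm and each number of a turn by 360 degrees. A row lasts 1/10 s, in which the tool goes at most 50 mm and 8.59 degrees, less where a joint would pass 70% of its speed; a pose out of reach is approached as far as the arm can. A call with a number of a shift or a turn outside -1 to 1 is refused whole. A call with a gripper value outside its range is refused whole. "jaw" is the opening, from 0 (shut) to 1 (fully open), set as the call begins (left out, the last holds). The fingers move at their own pace and stop on an object; "grip_force" is the grip in N (left out, the last holds). Time passes only in rows, so rows that repeat a pose let the fingers close. It gives the time, the measured TCP pose, the force, the opening and the grip force at its end, in the units of the state.
- status.get_state(): the state, without advancing time (a new reading comes with each control period).
- imaging.get_image(name): name is "scene" or "side" or "wrist"; returns a dict with "img" (384x512x3 uint8, red, green, blue), "K" (3x3 intrinsics, pixels), "cam_to_world" (4x4, takes a point from camera to world coordinates); the wrist camera has in their place "tool_from_camera" (4x4, takes a point from camera to tool coordinates, whose origin is the TCP and whose axes are the flange's). Camera axes: x right, y up, looking along -z (the intrinsics and any distortion apply to the point x, -y, -z); pixel columns grow to the right and rows downward; lengths in m; the calibration is good to about 2 mm. A picture is of the moment at which its call begins: read the wrist's pose just before it. There is no depth.
- close_job(): hands the job in; it is judged then, once.
The state is a dict: "time": time; "qpos": joint angles; "qd": joint speeds; "tau": joint torques, N m; "eef_pos": TCP position; "tool_rot": TCP orientation; "contact_force": force on the tool from outside, world axes, zero at the start; "torque": the same for the moment, N m; "opening": finger opening in m; "gripper_force": force on a finger pad.
Only numpy, scipy, OpenCV 4.12 (cv2) and the standard library are available. Lean on these libraries where they do the work, as an engineer would, in place of code of your own. Each camera call takes 0.05 s, during which the arm holds its last target. There are 200 camera calls.

## Working session

There is one attempt and no reset: what is moved stays moved. The work goes in short steps, Python scripts to look and compute and a tool call to move; the robot and the scene stay as the last step left them, time stands still between calls to the robot, and variables do not carry over. Pictures are saved under pics/ and viewed, at most 10 in all, crops included, and the job is handed in when it is done.

Besides the shell and the picture viewer there is one more tool, called after "Call:" as a command line: name --argument value ..., lists and objects as JSON in quotes. move_arm: Moves the arm, as the interface text tells. Shifts and turns lie within -1 to 1; 1 stands for 250 mm of shift or 360 degrees of turn. Its arguments: {"type":"object","properties":{"targets":{"type":"array","items":{"type":"object","properties":{"xyz":{"type":"array","items":{"type":"number","minimum":-1,"maximum":1}},"rotation":{"type":"array","items":{"type":"number","minimum":-1,"maximum":1}}}}},"jaw":{"type":"number"},"grip_force":{"type":"number"}},"required":["targets"]}

```bash
mkdir -p pics; cat > h.py <<'E'
import numpy as np, cv2
from rig import status, imaging
from scipy.spatial.transform import Rotation as R
def cam(name):
    s=status.get_state(); d=imaging.get_image(name)
    if 'cam_to_world' in d: T=np.array(d['cam_to_world'])
    else:
        W=np.eye(4); W[:3,:3]=R.from_euler('xyz',s['tool_rot'],degrees=True).as_matrix(); W[:3,3]=s['eef_pos']
        T=W@np.array(d['tool_from_camera'])
    return np.array(d['img']),np.array(d['K']),T,d
def onplane(uv,K,T,z):
    uv=np.atleast_2d(uv).astype(float)
    r=np.c_[(uv[:,0]-K[0,2])/K[0,0],-(uv[:,1]-K[1,2])/K[1,1],-np.ones(len(uv))]@T[:3,:3].T
    return T[:3,3]+r*((z-T[2,3])/r[:,2])[:,None]
def proj(p,K,T):
    p=np.atleast_2d(p); c=(p-T[:3,3])@T[:3,:3]
    return np.c_[K[0,0]*c[:,0]/-c[:,2]+K[0,2],-K[1,1]*c[:,1]/-c[:,2]+K[1,2]]
E
python3 - <<'E'
from h import *
print(status.get_state())
ims=[]
for n in ['scene','side','wrist']:
    im,K,T,d=cam(n); print(n,[k for k in d],K.tolist(),T.round(3).tolist(),{k:d[k] for k in d if 'dist' in k})
    cv2.imwrite(f'pics/{n}0.png',im[:,:,::-1])
E
```

```text
{'time': 0.0, 'qpos': array([ 8.68669135e+01,  2.05890766e+01,  6.33207542e-01, -1.93965750e-02,
       -7.01359647e+01, -1.65051313e+01]), 'qd': array([-0.05548577,  0.03322699, -0.0509752 ,  0.02280387, -0.05776379,
        0.02060015]), 'tau': array([ 1.19522043e-03, -5.83318019e+01,  2.93419164e+01,  6.93681479e+00,
       -5.91541728e-03, -2.57653841e-05]), 'eef_pos': array([0.22674048, 0.63526053, 0.23038828]), 'tool_rot': array([ 1.79906770e+02, -8.60969130e-03, -1.96448161e+01]), 'contact_force': array([-0.21702781,  0.56305044,  0.37826687]), 'torque': array([ 0.04799741, -0.02016103, -0.01111735]), 'gripper_force': 0.0, 'opening': 0.08557439585374498}
scene ['img', 'K', 'cam_to_world'] [[395.2698624086751, 0.0, 254.39146490524502], [0.0, 395.2698624086751, 194.94967296946996], [0.0, 0.0, 1.0]] [[-0.48, 0.499, -0.721, -0.122], [-0.877, -0.283, 0.388, 0.443], [-0.01, 0.819, 0.574, 0.641], [0.0, 0.0, 0.0, 1.0]] {}
side ['img', 'K', 'cam_to_world'] [[455.39155572511123, 0.0, 254.09535458568635], [0.0, 455.39155572511123, 191.08835348872947], [0.0, 0.0, 1.0]] [[0.998, 0.049, -0.048, 0.486], [-0.068, 0.678, -0.732, -0.738], [-0.003, 0.733, 0.68, 0.853], [0.0, 0.0, 0.0, 1.0]] {}
wrist ['img', 'K', 'tool_from_camera'] [[285.17784867470016, 0.0, 254.47020094445006], [0.0, 285.17784867470016, 192.62825274261093], [0.0, 0.0, 1.0]] [[-0.335, 0.909, 0.248, 0.289], [-0.942, -0.323, -0.088, 0.612], [0.001, -0.264, 0.965, 0.373], [0.0, 0.0, 0.0, 1.0]] {}
```

View pics/scene0.png

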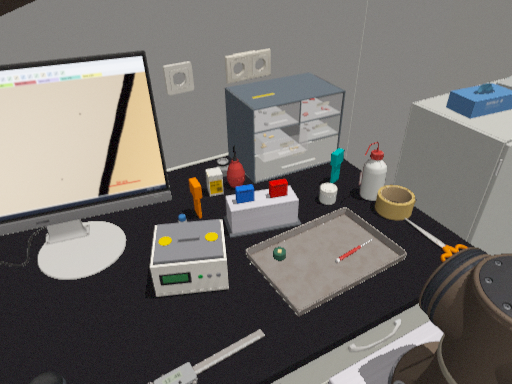

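View pics/side0.png

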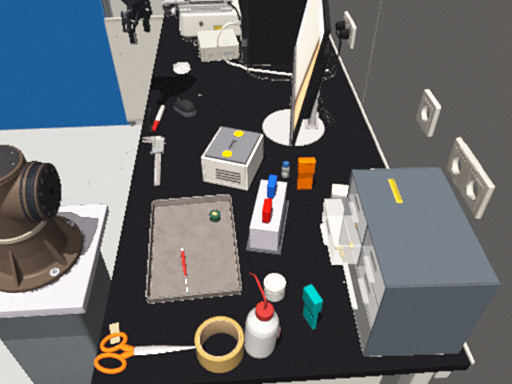

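The scene view shows the reader at about (190,255), with yellow pads at (165,241) and (211,237) and the slot at (189,240). The stand has the blue grip at (245,194) and the red at (278,188). In the side view the pads are at (238,134) and (227,154), red at (267,210) and blue at (272,187). Next I measure the pads and grips in both views.

```bash
cat >> h.py <<'E'
def blobs(im,h0,h1,smin,vmin,box,amin=15):
    hsv=cv2.cvtColor(im,cv2.COLOR_RGB2HSV); m=cv2.inRange(hsv,(h0,smin,vmin),(h1,255,255))
    z=np.zeros_like(m); x0,y0,x1,y1=box; z[y0:y1,x0:x1]=m[y0:y1,x0:x1]
    n,l,st,c=cv2.connectedComponentsWithStats(z)
    return [(c[i],st[i]) for i in range(1,n) if st[i,4]>=amin],l
def tri(a,b):
    A=[];B=[]
    for uv,K,T in (a,b):
        o=T[:3,3]; d=onplane(uv,K,T,0)[0]-o; d/=np.linalg.norm(d); P=np.eye(3)-np.outer(d,d); A.append(P);B.append(P@o)
    p=np.linalg.lstsq(np.vstack(A),np.hstack(B),rcond=None)[0]
    return p
E
python3 - <<'E'
from h import *
C={}
for n,boxes in {'scene':dict(y=(150,220,230,260),r=(262,175,295,202),b=(230,180,260,206)),'side':dict(y=(200,120,260,170),r=(255,195,280,225),b=(262,172,282,200))}.items():
    im,K,T,d=cam(n)
    for k,(h0,h1) in dict(y=(20,35),r=(0,8),b=(100,125)).items():
        bl,_=blobs(im,h0,h1,120,60,boxes[k])
        print(n,k,[(c.round(1).tolist(),s.tolist()) for c,s in bl]); C[n,k]=[(c,K,T) for c,s in bl]
for k in 'yrb':
    a=sorted(C['scene',k],key=lambda t:t[0][0]); b=sorted(C['side',k],key=lambda t:-t[0][0])
    for i in range(min(len(a),len(b))):
        print(k,tri(a[i],b[i]).round(4),'z=.1',onplane(*a[i],.1).round(4),onplane(*b[i],.1).round(4))
E
```

```text
scene y [([211.2, 236.2], [205, 232, 13, 9, 97]), ([164.6, 240.7], [158, 236, 14, 10, 97])]
scene r [([277.6, 187.3], [269, 179, 19, 19, 287])]
scene b [([244.5, 192.9], [235, 184, 20, 19, 316])]
side y [([238.2, 133.4], [234, 131, 10, 6, 48]), ([226.6, 153.5], [222, 151, 10, 6, 53])]
side r [([266.6, 210.1], [262, 199, 10, 24, 190])]
side b [([271.4, 184.9], [267, 174, 11, 24, 201])]
y [0.5102 0.3159 0.0976] z=.1 [[0.506  0.3162 0.1   ]] [[0.5108 0.314  0.1   ]]
y [0.4753 0.2262 0.0978] z=.1 [[0.4718 0.2269 0.1   ]] [[0.4759 0.2245 0.1   ]]
r [0.564  0.0086 0.0964] z=.1 [[0.5595 0.0115 0.1   ]] [[0.5637 0.0051 0.1   ]]
b [0.5825 0.0922 0.098 ] z=.1 [[0.5781 0.0934 0.1   ]] [[0.5832 0.0914 0.1   ]]
```

```bash
cat >> h.py <<'E'
def rel(xyz,yaw):
    s=status.get_state(); M=R.from_euler('xyz',s['tool_rot'],degrees=True)
    d=M.inv().apply(np.array(xyz)-s['eef_pos'])/.25
    r=(M.inv()*R.from_euler('xyz',[180,0,yaw],degrees=True)).as_rotvec(degrees=True)/360
    print('t',round(s['time'],2),'pos',np.round(s['eef_pos'],4),'rot',np.round(s['tool_rot'],2),'F',np.round(s['contact_force'],1),'open',round(s['opening'],4))
    print('xyz',d.round(4).tolist(),'rot',r.round(4).tolist())
E
python3 -c "
from h import *
rel([.36,.45,.25],-65); rel([.485,.27,.25],-111.2)"
```

```text
t 0.25 pos [0.2268 0.6355 0.2309] rot [179.96  -0.   -19.64] F [-0.3 -0.2  0.1] open 0.0854
xyz [0.7512, 0.5198, -0.0761] rot [0.0001, -0.0001, 0.126]
t 0.25 pos [0.2268 0.6355 0.2309] rot [179.96  -0.   -19.64] F [-0.3 -0.2  0.1] open 0.0854
xyz [1.4641, 1.0299, -0.0757] rot [0.0001, -0.0001, 0.2543]
```

Call:
move_arm --targets '[{"xyz": [0.15,0.1,-0.03],"rotation": [0,0,0.02]},{"xyz": [0.3,0.2,-0.06],"rotation": [0,0,0.04]},{"xyz": [0.45,0.3,-0.076],"rotation": [0,0,0.063]},{"xyz": [0.6,0.41,-0.076],"rotation": [0,0,0.086]},{"xyz": [0.75,0.52,-0.076],"rotation": [0,0,0.109]},{"xyz": [0.75,0.52,-0.076],"rotation": [0,0,0.126]},{"xyz": [0.75,0.52,-0.076],"rotation": [0,0,0.126]}]' --jaw 0

```text
time: 0.95
eef_pos: [0.3606, 0.4492, 0.2507]
tool_rot: [-180.0, 0.0, -65.2]
contact_force: [-0.4, 0.3, -0.3]
opening: -0.0001
gripper_force: 0.0
```

```bash
python3 -c "
from h import *
rel([.485,.27,.25],-111.2)"
```

```text
t 0.95 pos [0.3606 0.4492 0.2507] rot [-1.7997e+02  3.0000e-02 -6.5210e+01] F [-0.4  0.3 -0.3] open -0.0001
xyz [0.8595, -0.1513, 0.0025] rot [-0.0, 0.0001, 0.1278]
```

Call:
move_arm --targets '[{"xyz": [0.15,-0.03,0],"rotation": [0,0,0.02]},{"xyz": [0.3,-0.06,0],"rotation": [0,0,0.04]},{"xyz": [0.45,-0.09,0],"rotation": [0,0,0.063]},{"xyz": [0.6,-0.12,0],"rotation": [0,0,0.086]},{"xyz": [0.75,-0.14,0],"rotation": [0,0,0.109]},{"xyz": [0.86,-0.151,0.002],"rotation": [0,0,0.128]},{"xyz": [0.86,-0.151,0.002],"rotation": [0,0,0.128]},{"xyz": [0.86,-0.151,0.002],"rotation": [0,0,0.128]}]'

```text
time: 1.75
eef_pos: [0.485, 0.2716, 0.2496]
tool_rot: [180.0, -0.0, -110.9]
contact_force: [0.7, 0.1, 0.1]
opening: 0.0002
gripper_force: 0.0
```

```bash
python3 - <<'E'
from h import *
im,K,T,d=cam('wrist'); cv2.imwrite('pics/w1.png',im[:,:,::-1])
bl,_=blobs(im,20,35,120,60,(0,0,512,384),60)
for c,s in bl: print(c.round(1),s,onplane(c,K,T,.1).round(4))
rel([.485,.27,.25],-111.2)
E
```

```text
[ 12.5 115.8] [  0  99  31  31 695] [[0.6846 0.1247 0.1   ]]
[246.7 136. ] [233 123  28  27 587] [[0.4752 0.2254 0.1   ]]
[245.9 221.3] [235 213  25  22 312] [[0.5093 0.3106 0.1   ]]
t 1.8 pos [0.4847 0.2721 0.2496] rot [ 179.99   -0.   -110.88] F [-0.5  0.1  0.2] open -0.0001
xyz [0.0074, -0.0039, -0.0015] rot [0.0, -0.0, 0.0009]
```

View pics/w1.png

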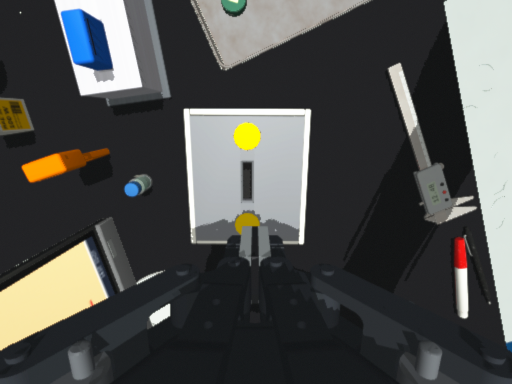

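The wrist view shows the near pad at (247,136), the slot at (247,180), and the reader square to the tool. The path to the near pad is clear, so I go above it.

```bash
python3 -c "
from h import *
rel([.475,.226,.115],-111.2)"
```

```text
t 1.8 pos [0.4847 0.2721 0.2496] rot [ 179.99   -0.   -110.88] F [-0.5  0.1  0.2] open -0.0001
xyz [0.1861, -0.0294, 0.5385] rot [0.0, -0.0, 0.0009]
```

Call:
move_arm --targets '[{"xyz": [0.1,-0.015,0.12]},{"xyz": [0.186,-0.029,0.26]},{"xyz": [0.186,-0.029,0.4]},{"xyz": [0.186,-0.029,0.5]},{"xyz": [0.186,-0.029,0.54]},{"xyz": [0.186,-0.029,0.54]},{"xyz": [0.186,-0.029,0.56]},{"xyz": [0.186,-0.029,0.58]}]'

```text
schema error: expected keys xyz, rotation
```

Call:
move_arm --targets '[{"xyz": [0,0,0.012]},{"xyz": [0,0,0.024]},{"xyz": [0,0,0.036]},{"xyz": [0,0,0.044]},{"xyz": [0,0,0.048]},{"xyz": [0,0,0.052]}]'

```text
schema error: expected keys xyz, rotation
```

Call:
move_arm --targets '[{"xyz": [0.1,-0.015,0.12],"rotation": [0,0,0]},{"xyz": [0.186,-0.029,0.26],"rotation": [0,0,0]},{"xyz": [0.186,-0.029,0.4],"rotation": [0,0,0]},{"xyz": [0.186,-0.029,0.5],"rotation": [0,0,0]},{"xyz": [0.186,-0.029,0.54],"rotation": [0,0,0]},{"xyz": [0.186,-0.029,0.54],"rotation": [0,0,0]},{"xyz": [0.186,-0.029,0.56],"rotation": [0,0,0]},{"xyz": [0.186,-0.029,0.58],"rotation": [0,0,0]}]'

```text
time: 2.6
eef_pos: [0.4756, 0.2264, 0.1058]
tool_rot: [-179.9, 0.1, -111.0]
contact_force: [0.7, -0.3, 1.1]
opening: 0.0003
gripper_force: 0.0
```

Call:
move_arm --targets '[{"xyz": [0,0,0.012],"rotation": [0,0,0]},{"xyz": [0,0,0.024],"rotation": [0,0,0]},{"xyz": [0,0,0.036],"rotation": [0,0,0]},{"xyz": [0,0,0.044],"rotation": [0,0,0]},{"xyz": [0,0,0.048],"rotation": [0,0,0]},{"xyz": [0,0,0.052],"rotation": [0,0,0]}]'

```text
time: 3.2
eef_pos: [0.4751, 0.2255, 0.092]
tool_rot: [-180.0, 0.0, -111.1]
contact_force: [-1.5, -0.5, 8.2]
opening: 0.0
gripper_force: 4.5
```

Call:
move_arm --targets '[{"xyz": [0,0,0.003],"rotation": [0,0,0]},{"xyz": [0,0,0.006],"rotation": [0,0,0]},{"xyz": [0,0,0.006],"rotation": [0,0,0]}]'

```text
time: 3.5
eef_pos: [0.4752, 0.2255, 0.0919]
tool_rot: [-179.9, 0.0, -111.0]
contact_force: [-5.3, -0.8, 17.0]
opening: 0.0002
gripper_force: 8.9
```

It has reached the hard stop: the force rises while z stays at 0.092, which is the pad top when home. I hold briefly, then rise to view the slot.

Call:
move_arm --targets '[{"xyz": [0,0,0.004],"rotation": [0,0,0]},{"xyz": [0,0,0.004],"rotation": [0,0,0]},{"xyz": [0,0,-0.05],"rotation": [0,0,0]},{"xyz": [0,0,-0.2],"rotation": [0,0,0]},{"xyz": [-0.1,0,-0.4],"rotation": [0,0,0]},{"xyz": [-0.2,0,-0.54],"rotation": [0,0,0]},{"xyz": [-0.2,0,-0.54],"rotation": [0,0,0]},{"xyz": [-0.2,0,-0.54],"rotation": [0,0,0]}]'

```text
time: 4.3
eef_pos: [0.493, 0.2727, 0.2257]
tool_rot: [-180.0, 0.1, -111.1]
contact_force: [0.1, -1.3, -0.7]
opening: 0.0
gripper_force: 0.0
```

```bash
cat >> h.py <<'E'
def slot(im,K,T,box,thr=70,z=.09):
    g=cv2.cvtColor(im,cv2.COLOR_RGB2GRAY); x0,y0,x1,y1=box
    m=(g[y0:y1,x0:x1]<thr).astype(np.uint8); n,l,st,c=cv2.connectedComponentsWithStats(m)
    out=[]
    for i in range(1,n):
        if st[i,4]>40:
            cn=max(cv2.findContours((l==i).astype(np.uint8),0,2)[0],key=cv2.contourArea)[:,0]+[x0,y0]
            P=onplane(cn,K,T,z)[:,:2]; r=cv2.minAreaRect((P*1000).astype(np.float32)); out.append((c[i]+[x0,y0],st[i,4],r))
    return out
E
python3 - <<'E'
from h import *
im,K,T,d=cam('wrist'); cv2.imwrite('pics/w2.png',im[:,:,::-1])
bl,_=blobs(im,20,35,120,60,(150,60,350,300),60)
for c,s in bl: print(c.round(1),s,onplane(c,K,T,.092).round(4))
for t in (60,100,140):
    for o in slot(im,K,T,(215,145,280,210),t): print(t,o)
# rim outer rectangle
g=cv2.cvtColor(im,cv2.COLOR_RGB2GRAY); print(g[180,170:330:2])
rel([.56,.009,.25],-102.5)
E
```

```text
[253.6 132.1] [239 118  30  29 660] [[0.475  0.2247 0.092 ]]
[253.3 220.7] [241 214  26  16 252] [[0.5075 0.3083 0.092 ]]
60 (array([253.79878049, 178.91768293]), np.int32(328), ((491.8536376953125, 268.4461975097656), (37.90165710449219, 8.860888481140137), 69.1844253540039))
100 (array([253.49009901, 179.7029703 ]), np.int32(404), ((492.13714599609375, 268.9469299316406), (40.99158477783203, 9.162760734558105), 68.99601745605469))
140 (array([253.68431002, 179.5879017 ]), np.int32(529), ((491.6004943847656, 269.19708251953125), (43.10245132446289, 12.14586067199707), 68.65028381347656))
[ 36  36  36  36  36  35  35  36  36  69 253 254 249 166 183 183 184 183
 185 185 185 185 186 187 187 187 188 188 187 188 187 188 188 189 189 188
 188 189 181 131  52  51  49  30  59 141 188 188 187 187 187 187 187 187
 186 186 186 185 185 185 185 185 185 185 185 184 184 184 185 184 184 148
 254 254 207  36  35  34  36  35]
t 4.35 pos [0.4924 0.2718 0.2246] rot [ 1.7995e+02 -4.0000e-02 -1.1109e+02] F [ 0.4  0.3 -0.7] open -0.0
xyz [0.8834, -0.6305, -0.1017] rot [0.0001, -0.0001, -0.0239]
```

```bash
python3 -c "
from h import *
for n,box in (('scene',(178,233,202,246)),('side',(222,136,240,152))):
    im,K,T,d=cam(n)
    for o in slot(im,K,T,box,90): print(n,o,onplane(o[0],K,T,.09))
"
```

```text
(no output)
```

To cancel the wrist-camera bias I measure the slot again from a turned tool pose.

Call:
move_arm --targets '[{"xyz": [0,0,0],"rotation": [0,0,-0.023]},{"xyz": [0,0,0],"rotation": [0,0,-0.046]},{"xyz": [0,0,0],"rotation": [0,0,-0.069]},{"xyz": [0,0,0],"rotation": [0,0,-0.092]},{"xyz": [0,0,0],"rotation": [0,0,-0.115]},{"xyz": [0,0,0],"rotation": [0,0,-0.138]},{"xyz": [0,0,0],"rotation": [0,0,-0.161]},{"xyz": [0,0,0],"rotation": [0,0,-0.18]}]'

```text
time: 5.25
eef_pos: [0.4923, 0.2711, 0.224]
tool_rot: [179.9, -0.0, -46.0]
contact_force: [0.1, 0.4, -0.8]
opening: 0.0001
gripper_force: 0.0
```

Call:
move_arm --targets '[{"xyz": [0,0,0],"rotation": [0,0,-0.023]},{"xyz": [0,0,0],"rotation": [0,0,-0.046]},{"xyz": [0,0,0],"rotation": [0,0,-0.069]},{"xyz": [0,0,0],"rotation": [0,0,-0.069]},{"xyz": [0,0,0],"rotation": [0,0,-0.069]}]'

```text
time: 5.75
eef_pos: [0.4926, 0.2714, 0.2245]
tool_rot: [179.9, 0.0, -21.7]
contact_force: [0.1, 0.5, -0.2]
opening: -0.0001
gripper_force: 0.0
```

```bash
python3 - <<'E'
from h import *
im,K,T,d=cam('wrist'); cv2.imwrite('pics/w3.png',im[:,:,::-1])
print(proj([.4922,.27,.09],K,T))
bl,_=blobs(im,20,35,120,60,(150,60,350,300),60)
for c,s in bl: print(c.round(1),s,onplane(c,K,T,.092).round(4))
u=proj([.4922,.27,.09],K,T)[0].astype(int)
for t in (60,100,140):
    for o in slot(im,K,T,(u[0]-40,u[1]-28,u[0]+40,u[1]+24),t): print(t,o)
rel([.4924,.2718,.225],-22.2)
E
```

```text
[[255.02597635 183.23348285]]
[303.  182.4] [290 169  28  27 589] [[0.4759 0.2253 0.092 ]]
[206.4 183.1] [193 170  28  27 597] [[0.5105 0.3146 0.092 ]]
60 (array([254.10103627, 181.82642487]), np.int32(386), ((494.0287780761719, 269.8486633300781), (41.018714904785156, 9.202232360839844), 68.35311889648438))
100 (array([241.39853748, 177.08226691]), np.int32(1094), ((502.50567626953125, 275.9788818359375), (60.24888610839844, 26.049631118774414), 69.90972900390625))
140 (array([241.76614699, 177.78025241]), np.int32(1347), ((502.9576110839844, 275.7427062988281), (62.163246154785156, 28.922998428344727), 69.51395416259766))
t 5.8 pos [0.4927 0.2716 0.2247] rot [ 1.7994e+02  2.0000e-02 -2.1690e+01] F [ 0.6  0.5 -0.7] open 0.0002
xyz [-0.0013, -0.0005, -0.0011] rot [0.0002, 0.0001, 0.0014]
```

```bash
python3 -c "
from h import *
rel([.567,.025,.25],-102.5)"
```

```text
t 5.8 pos [0.4927 0.2716 0.2247] rot [ 1.7994e+02  2.0000e-02 -2.1690e+01] F [ 0.6  0.5 -0.7] open 0.0002
xyz [0.6407, 0.8067, -0.1005] rot [0.0002, -0.0001, 0.2245]
```

Call:
move_arm --targets '[{"xyz": [0.08,0.1,-0.1],"rotation": [0,0,0.023]},{"xyz": [0.16,0.2,-0.1],"rotation": [0,0,0.046]},{"xyz": [0.24,0.3,-0.1],"rotation": [0,0,0.069]},{"xyz": [0.32,0.4,-0.1],"rotation": [0,0,0.092]},{"xyz": [0.4,0.5,-0.1],"rotation": [0,0,0.115]},{"xyz": [0.48,0.6,-0.1],"rotation": [0,0,0.138]},{"xyz": [0.56,0.7,-0.1],"rotation": [0,0,0.161]},{"xyz": [0.64,0.807,-0.1],"rotation": [0,0,0.184]}]' --jaw 1

```text
time: 6.6
eef_pos: [0.5682, 0.0244, 0.2501]
tool_rot: [180.0, -0.0, -88.2]
contact_force: [0.9, 0.8, 0.7]
opening: 0.0851
gripper_force: 0.0
```

Call:
move_arm --targets '[{"xyz": [0,0,0],"rotation": [0,0,0.023]},{"xyz": [0,0,0],"rotation": [0,0,0.041]},{"xyz": [0,0,0],"rotation": [0,0,0.041]},{"xyz": [0,0,0],"rotation": [0,0,0.041]}]'

```text
time: 7.0
eef_pos: [0.5679, 0.0257, 0.2501]
tool_rot: [180.0, -0.0, -102.3]
contact_force: [-0.6, -0.5, -0.0]
opening: 0.0852
gripper_force: 0.0
```

```bash
python3 - <<'E'
from h import *
rel([.567,.025,.25],-102.5)
im,K,T,d=cam('wrist'); cv2.imwrite('pics/w4.png',im[:,:,::-1])
for nm,h in (('r',(0,8)),('b',(100,125))):
    bl,l=blobs(im,h[0],h[1],120,150,(100,20,420,330),60)
    for c,s in bl: print(nm,c.round(1),s,onplane(c,K,T,.115).round(4))
E
```

```text
t 7.0 pos [0.5679 0.0257 0.2501] rot [ 1.7999e+02 -1.0000e-02 -1.0234e+02] F [-0.6 -0.5 -0. ] open 0.0852
xyz [0.0036, 0.0031, 0.0006] rot [0.0, -0.0, 0.0005]
r [399.4  59.7] [391  30  18  59 381] [[ 0.4161 -0.0588  0.115 ]]
r [254.  164.3] [245 142  19  46 847] [[0.5635 0.006  0.115 ]]
r [110.7 201.5] [100 184  27  38 695] [[0.7142 0.0123 0.115 ]]
b [253.2 243.9] [246 227  16  35 532] [[0.5825 0.0892 0.115 ]]
```

View pics/w4.png

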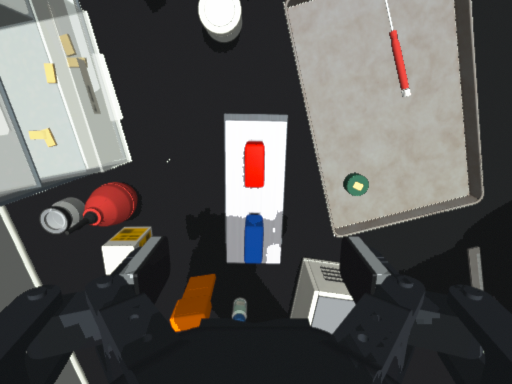

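The wrist view shows the red grip at (254,164), with the stand square to the tool and the blue grip at (253,240). The jaw path on both sides of the red grip is clear.

```bash
python3 -c "
from h import *
rel([.5638,.007,.084],-102.6)"
```

```text
t 7.05 pos [0.568  0.0258 0.2502] rot [ 180.     -0.   -102.32] F [-0.2 -0.6 -0.9] open 0.0852
xyz [0.0771, 0.0002, 0.665] rot [0.0, -0.0, 0.0008]
```

Call:
move_arm --targets '[{"xyz": [0.077,0,0.1],"rotation": [0,0,0.001]},{"xyz": [0.077,0,0.25],"rotation": [0,0,0.001]},{"xyz": [0.077,0,0.4],"rotation": [0,0,0.001]},{"xyz": [0.077,0,0.5],"rotation": [0,0,0.001]},{"xyz": [0.077,0,0.58],"rotation": [0,0,0.001]},{"xyz": [0.077,0,0.64],"rotation": [0,0,0.001]},{"xyz": [0.077,0,0.665],"rotation": [0,0,0.001]},{"xyz": [0.077,0,0.665],"rotation": [0,0,0.001]}]'

```text
time: 7.85
eef_pos: [0.5635, 0.007, 0.0834]
tool_rot: [179.9, -0.1, -102.7]
contact_force: [-0.2, 0.6, 0.6]
opening: 0.0857
gripper_force: 0.0
```

Call:
move_arm --targets '[{"xyz": [0,0,0],"rotation": [0,0,0]},{"xyz": [0,0,0],"rotation": [0,0,0]},{"xyz": [0,0,0],"rotation": [0,0,0]},{"xyz": [0,0,0],"rotation": [0,0,0]},{"xyz": [0,0,0],"rotation": [0,0,0]},{"xyz": [0,0,0],"rotation": [0,0,0]},{"xyz": [0,0,0],"rotation": [0,0,0]},{"xyz": [0,0,0],"rotation": [0,0,0]}]' --jaw 0 --grip_force 40

```text
time: 8.65
eef_pos: [0.5642, 0.007, 0.0846]
tool_rot: [-180.0, 0.0, -102.8]
contact_force: [-1.9, 0.2, 6.2]
opening: 0.0194
gripper_force: 40.3
```

Call:
move_arm --targets '[{"xyz": [0,0,-0.02],"rotation": [0,0,0]},{"xyz": [0,0,-0.06],"rotation": [0,0,0]},{"xyz": [0,0,-0.12],"rotation": [0,0,0]},{"xyz": [0,0,-0.2],"rotation": [0,0,0]},{"xyz": [0,0,-0.3],"rotation": [0,0,0]},{"xyz": [0,0,-0.4],"rotation": [0,0,0]},{"xyz": [0,0,-0.5],"rotation": [0,0,0]},{"xyz": [0,0,-0.58],"rotation": [0,0,0]}]'

```text
time: 9.45
eef_pos: [0.5641, 0.0069, 0.2313]
tool_rot: [-179.9, 0.0, -102.8]
contact_force: [0.9, -0.1, -0.1]
opening: 0.0193
gripper_force: 39.5
```

Call:
move_arm --targets '[{"xyz": [0,0,0],"rotation": [0,0,0]},{"xyz": [0,0,0],"rotation": [0,0,0]},{"xyz": [0,0,0],"rotation": [0,0,0]}]'

```text
time: 9.75
eef_pos: [0.5633, 0.0068, 0.2283]
tool_rot: [179.9, -0.0, -102.8]
contact_force: [-0.1, -0.1, -1.5]
opening: 0.0194
gripper_force: 39.5
```

```bash
python3 - <<'E'
from h import *
rel([.505,.27,.235],-111.2)
a,K,T,d=cam('wrist'); b,_,_,_=cam('side'); cv2.imwrite('pics/c5.png',np.hstack([a[40:384,100:400],b[60:404,120:380][:324].copy() if 0 else cv2.resize(b[90:230,190:320],None,fx=2.4,fy=2.4)[:344]])[:,:,::-1] if False else a[:,:,::-1])
s=cv2.resize(b[100:240,190:320],None,fx=3,fy=3); cv2.imwrite('pics/s5.png',np.hstack([cv2.resize(a[:, :],(512,384)),cv2.resize(s,(280,384))])[:,:,::-1])
E
```

```text
t 9.75 pos [0.5633 0.0068 0.2283] rot [ 1.7992e+02 -2.0000e-02 -1.0281e+02] F [-0.1 -0.1 -1.5] open 0.0194
xyz [-0.9748, 0.4607, -0.0267] rot [0.0002, -0.0001, 0.0233]
```

View pics/s5.png

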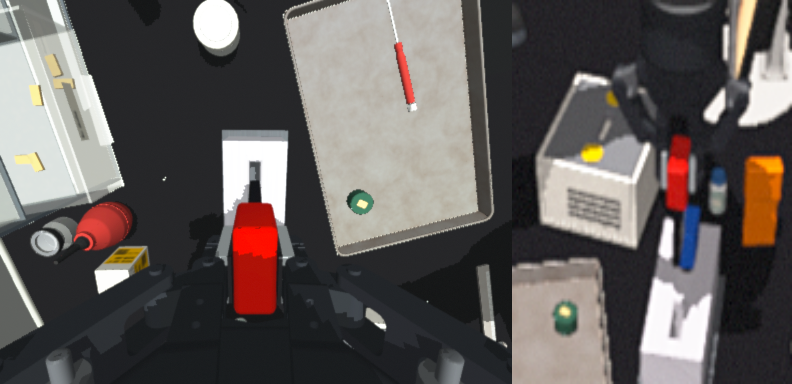

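The paddle is held upright: red grip top at rows 204–262 in the wrist view, blade below at (255,190), and in the side view it hangs clear of the stand with blue in place. Next I check its position along tool x.

```bash
python3 - <<'E'
from h import *
im=cv2.imread('pics/c5.png')[:,:,::-1]
d=imaging.get_image('wrist');K=np.array(d['K']);T=np.array(d['tool_from_camera'])
print(im[198:320:3,255,0], im[230,225:285,0])
def pt(uv): return onplane(uv,K,T,-.0304).round(4)   # tool frame, grip top plane
for v in (203,262,314): print(v,pt([255,v]))
bp=lambda x,z:proj([x,0,z],K,T).round(1)
print('pred',bp(.022,-.0304),bp(-.022,-.0304),bp(-.022,.0096), proj([[.022,-.0097,-.0304],[.022,.0097,-.0304]],K,T))
E
```

```text
[ 22  32 157 159 161 163 164 166 167 171 206 254 254 254 254 254 254 254
 254 253 175 175 175 175 175 175 175 175 176 176 176 176 175 175 175 175
 175 175 159  27  21] [128 127 127 127 128 127 124 115 172 233 245 249 251 253 253 253 253 253
 253 253 253 253 253 253 253 253 253 253 253 253 253 253 253 253 253 253
 253 253 253 253 253 253 253 253 253 253 253 253 251 249 245 207 140 127
 128 128 128 127 127 127]
203 [[ 0.0323  0.0008 -0.0304]]
262 [[ 0.0053  0.0008 -0.0304]]
314 [[-0.0213  0.0008 -0.0304]]
pred [[253.2 226.4]] [[253.2 315.2]] [[253.5 269.8]] [[230.13944157 226.38664581]
 [276.16533462 226.43480746]]
```

```bash
python3 -c "
from h import *
rel([.4925,.2702,.22],-111.2)"
```

```text
t 9.9 pos [0.5635 0.0068 0.2281] rot [ 1.7991e+02 -5.0000e-02 -1.0280e+02] F [-0.1  0.3 -0.3] open 0.0193
xyz [-0.9645, 0.5103, 0.0325] rot [0.0002, -0.0002, 0.0233]
```

Call:
move_arm --targets '[{"xyz": [-0.08,0.04,0],"rotation": [0,0,0.003]},{"xyz": [-0.23,0.12,0],"rotation": [0,0,0.006]},{"xyz": [-0.38,0.2,0],"rotation": [0,0,0.01]},{"xyz": [-0.53,0.28,0],"rotation": [0,0,0.014]},{"xyz": [-0.68,0.36,0],"rotation": [0,0,0.018]},{"xyz": [-0.83,0.44,0],"rotation": [0,0,0.021]},{"xyz": [-0.92,0.487,0.01],"rotation": [0,0,0.023]},{"xyz": [-0.964,0.51,0.03],"rotation": [0,0,0.023]}]'

```text
time: 10.7
eef_pos: [0.4923, 0.2724, 0.2211]
tool_rot: [180.0, -0.0, -111.0]
contact_force: [-0.5, -0.9, -1.1]
opening: 0.0192
gripper_force: 39.5
```

Call:
move_arm --targets '[{"xyz": [0,0,0],"rotation": [0,0,0]},{"xyz": [0,0,0.06],"rotation": [0,0,0]},{"xyz": [0,0,0.12],"rotation": [0,0,0]},{"xyz": [0,0,0.15],"rotation": [0,0,0]},{"xyz": [0,0,0.15],"rotation": [0,0,0]}]'

```text
time: 11.2
eef_pos: [0.4927, 0.2688, 0.1829]
tool_rot: [179.9, -0.1, -111.1]
contact_force: [-0.5, 0.7, -1.2]
opening: 0.0196
gripper_force: 39.5
```

```bash
python3 - <<'E'
from h import *
rel([.4925,.2702,.17],-111.2)
a,K,T,d=cam('wrist'); b,_,_,_=cam('scene')
cv2.imwrite('pics/w6.png',np.hstack([cv2.resize(a[90:290,170:340],(425,500)),cv2.resize(b[190:300,145:240],(375,434),interpolation=2).copy() if 0 else cv2.resize(b[180:292,148:232],(375,500))])[:,:,::-1])
E
```

```text
t 11.2 pos [0.4927 0.2688 0.1829] rot [ 1.7994e+02 -1.4000e-01 -1.1114e+02] F [-0.5  0.7 -1.2] open 0.0196
xyz [-0.005, 0.0027, 0.0516] rot [0.0002, -0.0004, 0.0002]
```

View pics/w6.png

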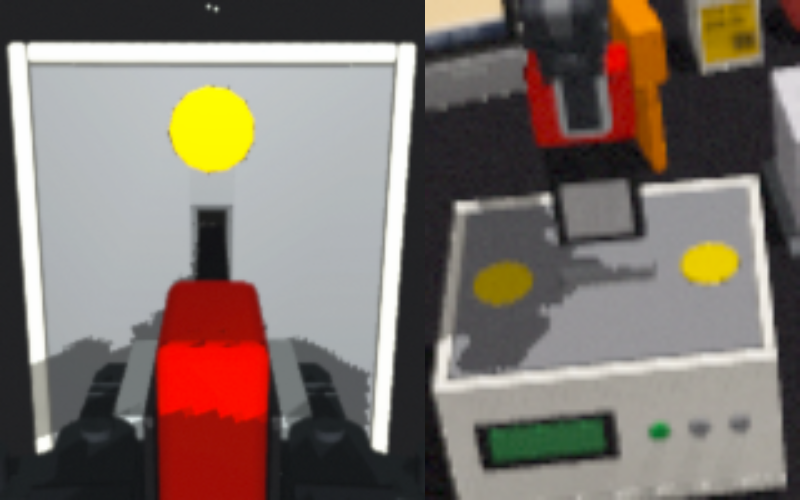

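The wrist view shows the slot's far end in line with the grip, and the scene view shows the blade's lower edge from (179,234) to (196,232), in line above the slot. I check the offset in the scene view, where the bias is common to both.

```bash
python3 - <<'E'
from h import *
s=status.get_state(); p=np.array(s['eef_pos']); print(p.round(4))
im,K,T,d=cam('scene')
bl,_=blobs(im,20,35,120,60,(150,220,235,262),20)
for c,st in bl: print('pad',c.round(2),st,onplane(c,K,T,.092).round(4))
# silver plate: bright grey inside black blade
u=proj(p-[0,0,.0716],K,T)[0]; print('pred blade bottom centre',u)
x=np.array([.932,-.362,0]); y=np.array([.362,.932,0])
for nm,pt in dict(bl=p+20*y/1000-4*x/1000,br=p-20*y/1000-4*x/1000).items():
    for dz in (.0716,.0656): print(nm,dz,proj(pt-[0,0,dz],K,T).round(1))
g=cv2.cvtColor(im,cv2.COLOR_RGB2GRAY)
print(g[222:242,180:202:2]); print(g[228,170:205])
E
```

```text
[0.4934 0.2697 0.1844]
pad [211.22 238.6 ] [205 234  13  10  93] [[0.4735 0.2267 0.092 ]]
pad [165.01 242.95] [159 238  13  10  98] [[0.508  0.3157 0.092 ]]
pred blade bottom centre [187.38795267 232.15725931]
bl 0.0716 [[177.5 234.3]]
bl 0.0656 [[177.2 232.1]]
br 0.0716 [[197.2 232.5]]
br 0.0656 [[196.9 230.3]]
[[125 125 125 126 121 127 127  24 192 227 227]
 [128 126 124 125 122 124 128  26 178 204 188]
 [127 127 124 127 124 127 126  17 111 150 150]
 [125 130 123 127 125 127 125  27 100 149 148]
 [128 128 126 124 125 126 130  22  92 148 149]
 [127 125 125 124 124 129 131  23  77 148 149]
 [125 128 124 125 124 129 130  33  72 149 150]
 [125 129 125 122 126 129 132  64  62 150 148]
 [125 129 126 126 127 130 131  75  53 149 150]
 [126 128 125 122 112 106 108  53  52 149 150]
 [102  98  92  88  70  57  57  26  70 149 149]
 [ 55  42  24  43  75  70  93 124 126 149 150]
 [ 72  97 121 122 129 130 136 150 151 149 149]
 [ 84 137 148 149 149 150 151 150 148 149 151]
 [ 88 150 150 151 151 149 148 149 150 149 147]
 [ 88 120 118 124 148 150 149 150 148 149 150]
 [ 78  82  81  93 150 148 149 152 151 150 147]
 [ 82  82  84  95 127 147 127 130 138 136 148]
 [ 94  94  93  95  97 122  93  98 107 111 147]
 [ 94  96  91  92  91  87  89  91  90  93 148]]
[ 80  75  84  79  78  79  67  15  51 127 125 127 128 127 124 127 125 125
 124 122 129 131 130 126  33  27  72 148 149 148 150 150 149 149 148]
```

```bash
cat >> h.py <<'E'
def avg(xyz,yaw,n=12):
    P=[];Q=[];F=[]
    for _ in range(n):
        imaging.get_image('scene'); s=status.get_state(); P.append(s['eef_pos']);Q.append(s['tool_rot']);F.append(s['contact_force'])
    p=np.mean(P,0); M=R.from_euler('xyz',Q,degrees=True).mean()
    print('t',round(s['time'],2),'pos',p.round(4),'sd',np.std(P,0).round(4),M.as_euler('xyz',degrees=True).round(2),'F',np.mean(F,0).round(2))
    print('xyz',(M.inv().apply(np.array(xyz)-p)/.25).round(4).tolist(),'rot',((M.inv()*R.from_euler('xyz',[180,0,yaw],degrees=True)).as_rotvec(degrees=True)/360).round(4).tolist())
E
python3 -c "
from h import *
avg([.4922,.2695,.164],-111.2)"
```

```text
t 11.95 pos [0.4931 0.2703 0.1844] sd [0.0002 0.     0.0003] [-1.7998e+02  3.0000e-02 -1.1108e+02] F [-0.22 -0.03 -0.98]
xyz [0.0042, 0.0024, 0.0817] rot [-0.0, 0.0001, 0.0003]
```

Call:
move_arm --targets '[{"xyz": [0.003,0.002,0.04],"rotation": [0,0,0]},{"xyz": [0.003,0.002,0.07],"rotation": [0,0,0]},{"xyz": [0.003,0.002,0.08],"rotation": [0,0,0]},{"xyz": [0.003,0.002,0.084],"rotation": [0,0,0]},{"xyz": [0.003,0.002,0.088],"rotation": [0,0,0]},{"xyz": [0.003,0.002,0.092],"rotation": [0,0,0]},{"xyz": [0.003,0.002,0.096],"rotation": [0,0,0]},{"xyz": [0.003,0.002,0.096],"rotation": [0,0,0]}]'

```text
time: 12.75
eef_pos: [0.4922, 0.2697, 0.16]
tool_rot: [180.0, 0.0, -111.1]
contact_force: [-0.3, -0.4, -0.1]
opening: 0.0198
gripper_force: 39.5
```

```bash
python3 -c "
from h import *
avg([.4924,.2698,.155],-111.2,6)"
```

```text
t 13.05 pos [0.4923 0.2697 0.1602] sd [0. 0. 0.] [-1.8000e+02  1.0000e-02 -1.1108e+02] F [ 0.23  0.07 -0.94]
xyz [-0.0006, -0.0003, 0.0206] rot [-0.0, 0.0, 0.0003]
```

Blade bottom is at about 0.0886, inside the chamfer, with no added force. I go on in small steps.

Call:
move_arm --targets '[{"xyz": [0,0,0.004],"rotation": [0,0,0]},{"xyz": [0,0,0.008],"rotation": [0,0,0]},{"xyz": [0,0,0.012],"rotation": [0,0,0]},{"xyz": [0,0,0.016],"rotation": [0,0,0]},{"xyz": [0,0,0.02],"rotation": [0,0,0]},{"xyz": [0,0,0.02],"rotation": [0,0,0]}]'

```text
time: 13.65
eef_pos: [0.4922, 0.2696, 0.1548]
tool_rot: [180.0, -0.0, -111.1]
contact_force: [-0.4, -0.7, -0.9]
opening: 0.0196
gripper_force: 39.5
```

```bash
python3 -c "
from h import *
avg([.4924,.2698,.114],-111.2,5)"
```

```text
t 13.9 pos [0.4922 0.2697 0.155 ] sd [0.     0.     0.0001] [-180.     -0.   -111.08] F [-0.07 -0.03 -0.91]
xyz [-0.0007, -0.0004, 0.1642] rot [-0.0, -0.0, 0.0003]
```

Call:
move_arm --targets '[{"xyz": [0,0,0.008],"rotation": [0,0,0]},{"xyz": [0,0,0.018],"rotation": [0,0,0]},{"xyz": [0,0,0.028],"rotation": [0,0,0]},{"xyz": [0,0,0.038],"rotation": [0,0,0]},{"xyz": [0,0,0.048],"rotation": [0,0,0]},{"xyz": [0,0,0.058],"rotation": [0,0,0]},{"xyz": [0,0,0.068],"rotation": [0,0,0]}]'

```text
time: 14.6
eef_pos: [0.4922, 0.2696, 0.1378]
tool_rot: [180.0, -0.0, -111.1]
contact_force: [0.6, -1.0, -1.2]
opening: 0.0193
gripper_force: 39.5
```

Call:
move_arm --targets '[{"xyz": [0,0,0.012],"rotation": [0,0,0]},{"xyz": [0,0,0.024],"rotation": [0,0,0]},{"xyz": [0,0,0.036],"rotation": [0,0,0]},{"xyz": [0,0,0.048],"rotation": [0,0,0]},{"xyz": [0,0,0.06],"rotation": [0,0,0]},{"xyz": [0,0,0.072],"rotation": [0,0,0]},{"xyz": [0,0,0.084],"rotation": [0,0,0]},{"xyz": [0,0,0.096],"rotation": [0,0,0]}]'

```text
time: 15.4
eef_pos: [0.4923, 0.2697, 0.1138]
tool_rot: [-180.0, 0.0, -111.1]
contact_force: [-0.5, -0.4, -0.5]
opening: 0.0195
gripper_force: 39.5
```

```bash
python3 - <<'E'
from h import *
avg([.4924,.2698,.114],-111.2,10)
b,_,_,_=cam('scene'); cv2.imwrite('pics/s7.png',cv2.resize(b[180:300,140:240],(500,600))[:,:,::-1])
E
```

```text
t 15.9 pos [0.4922 0.2697 0.114 ] sd [0.0001 0.0001 0.0003] [ 180.     -0.   -111.08] F [ 0.11 -0.01 -0.91]
xyz [-0.0008, -0.0004, -0.0001] rot [0.0, -0.0, 0.0003]
```

View pics/s7.png

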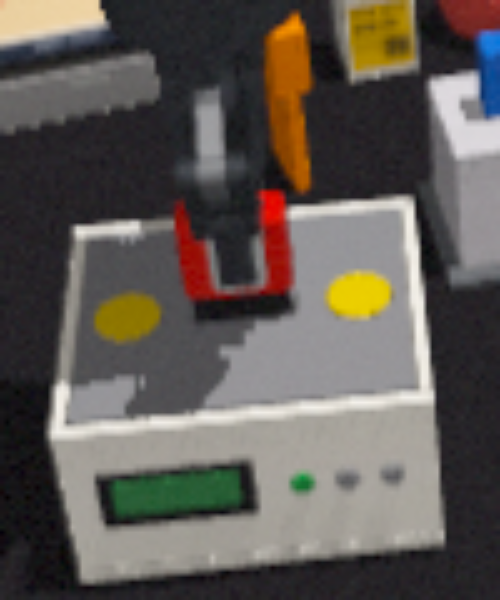

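The scene view shows the blade through the cover, the plate hidden, the red grip clear above a black band at (240,300), and the cover flush. Force on the tool is only the paddle's weight, and the arm is still.

```bash
python3 -c "
from rig import close_job
print(close_job())"
```

```text
the job is handed in; nothing more can be done
None
```

The job is handed in; no verdict came back. I pressed the cover home and lowered the red paddle about 48 mm through the slot, and it is held still and upright by the gripper, its grip about 14 mm clear of the cover.

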